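# Dispense one perfume tin with the feeder lever

### The job

Swing the red-handled lever of the tin feeder all the way to its stop, then let go so that it springs back home, to dispense just one tin onto the landing. Then put that tin into the wooden tray, lying flat with its lid up and its long side along the tray's long side. Leave the amber jars and the other tins where they are.

Things in the scene. Friction and masses are not known exactly. Their poses are not given: they have to be found in the camera images.
- feeder: the tin feeder, fixed on the bench: wooden base 76 mm wide, lengthwise along its y. Origin on the bench under the middle of its magazine, an open frame (y -65 to 65 mm, 66 mm wide, top 102 mm high) with three stacked tins (top one 114 mm high). On the -y side a slot leads to the open landing; on the +y side a green cover, 78 mm wide, 75 mm high, y 61 to 211 mm, carries the lever
- lever_pivot (a point): point on the lever's vertical pivot axis, 90 mm above the bench, at x 0, y 150 mm of the feeder. The lever drives a pusher that shoves the bottom tin out of the magazine along the feeder's -y; once the lever has sprung back, the next tin drops into its place. Every full swing dispenses another tin
- lever (a joint): lever angle: 0 home (sprung), 1.2 rad at its stop; grows anticlockwise seen from above, swinging the handle towards the feeder's -y. From the pivot the handle lies along (-0.825, 0.565) in the feeder's x, y at home and (-0.825, -0.565) at the stop. The push at the handle grows from 3 to about 10 N; released, it returns by itself within 2 s
- handle (a point): middle (125 mm above the bench) of the lever's red handle, an upright round post of 24 mm diameter, 150 mm from the pivot axis, 88 to 150 mm above the bench. The lever's steel arm, 16 mm wide, joins it to the pivot at 86 to 94 mm above the bench
- landing (a point): where the underside's centre of the tin lies after a full swing (or up to 10 mm farther): 135 mm along the feeder's -y from its origin, 30 mm above the bench. The landing is a flat ledge 66 to 76 mm wide, y -65 to -201 mm of the feeder, with a lip 9 mm high at its end
- tin1_centre (a point): centre of the bottom tin, the one to be dispensed: cream tin with a green lid, 50 mm (x) by 110 mm (y, long side) by 28 mm high, about 0.12 kg; z points up out of its lid. At first it lies in the magazine with its y along the feeder's y
- tin2_centre (a point): centre of the middle tin, same kind, must stay in the magazine
- tin3_centre (a point): centre of the top tin, same kind, must stay in the magazine
- tray: light wooden tray fixed on the bench, 200 mm (x, long side) by 160 mm (y) and 20 mm high over all, walls and floor 6 mm thick; origin at the centre of its underside, z up
- bottle1: an amber glass jar, 56 mm diameter, 120 mm tall with its black cap, standing loose as a bystander; origin at the centre of its underside
- bottle2: an amber glass jar, 56 mm diameter, 120 mm tall with its black cap, standing loose as a bystander; origin at the centre of its underside
- bottle3: an amber glass jar, 56 mm diameter, 120 mm tall with its black cap, standing loose as a bystander; origin at the centre of its underside

How it is judged:
By the outcome, as a careful person would: the job done as asked, in the order asked, and still so for the second after the job is handed in, with the robot touching nothing.
It also fails if it takes over 64 s, if anything falls off the work surface, if the arm or the gripper's body presses on something with over 40 N, if the wrist force passes 120 N, or if a joint passes its speed limit or range.

### The arm

A 6-joint arm with a two-finger parallel gripper is mounted at the origin on the work surface. World frame = base frame: x ahead of the robot, y to its left, z up, the work surface at z = 0. Lengths are in m, angles in rad, forces in N, time in s.
With the tool pointing down it reaches from about 0.3 to 0.875 m from the base axis. Payload 6.4 kg.
Tool frame: the origin (TCP) lies midway between the tips of the shut fingers; the grasp point (between the pads) lies 19 mm behind it (ctrl.pinch_z is the distance from the TCP to the grasp point, in m); z points along the fingers, y is the line along which they close (so a half turn about z gives the same grasp; the last joint's range is limited). The gripper opens to 85 mm and grips with 20 to 120 N. Pads are 22 mm wide; open, the fingers measure 114 mm over their backs; the gripper's body (76 mm by 85 mm) begins 54 mm behind the grasp point. The pads swing forward as they close: fully open they stand 13 mm farther back than shut.
Start: joints at [0.962, 0.181, 1.607, -0, 1.354, -0.206], TCP at [0.225, 0.529, 0.231] pointing down, gripper open.
Joint ranges: [-2.99, 2.99], [-0.89, 2.07], [0.3, 2.58], [-1.14, 4.28], [0, 2.63], [-3.12, 3.12]. Speed limits (rad/s): [2.57, 2.57, 3.01, 3.14, 3.14, 3.14].

### API

Orientations are given as a unit quaternion [w, x, y, z].
In Python, from bench import ctrl gives the robot as it stands.
- The arm moves only by the tool apply_moves, never from a script. Its argument "moves" is a list of rows, each an object with "jaw": the opening, from 0 (shut) to 1 (fully open); "offset": the shift along the tool's x, y, z in mm, a list of three; "rot": the turn, a rotation vector about the tool's x, y, z in degrees, a list of three. In form: [{"jaw": jaw, "offset": [dx, dy, dz], "rot": [ax, ay, az]}, ...]. A call has exactly 5 rows; each row shifts and turns the commanded pose from where the row before left it, along the tool's axes as they then stand; what a row does not reach is not made up. A row lasts 1/8 s, in which the tool goes at most 62.5 mm and 10.7 degrees, less where a joint would pass 70% of its speed; a pose out of reach is approached as far as the arm can. A call is refused whole if a number of a shift passes 62.5 or a number of a turn 10.7, either way. A call with a gripper value outside its range is refused whole. The fingers move at their own pace and stop on an object; the grip force is fixed at half the most. Time passes only in rows, so rows that do not move let the fingers close, or fill a call up. It gives the time, the measured TCP pose, the force, the opening and the grip force at its end, in the units of the state.
- ctrl.get_obs(): the state, without advancing time (a new reading comes with each control period).
- ctrl.camera(name): name is "scene" or "top" or "wrist"; returns (picture, depth): 480x640x3 uint8, red, green, blue; 480x640 float32, m along the optical axis (not along the pixel's ray), 0 where there is no reading.
- ctrl.camera_params(name): a dict with "K" (3x3 intrinsics, pixels), "dist" ([k1, k2, p1, p2, k3] as OpenCV has them; the pictures are not rectified), "cam_to_world" (4x4, takes a point from camera to world coordinates); the wrist camera has in their place "mount" (4x4, takes a point from camera to tool coordinates, whose origin is the TCP and whose axes are the flange's). Camera axes: x right, y down, z forward; pixel columns grow to the right and rows downward; lengths in m; the calibration is good to about 2 mm. A picture is of the moment at which its call begins: read the wrist's pose just before it. camera_params takes no time and is no camera call.
- ctrl.hand_in(): hands the job in; it is judged then, once.
Trained networks look in the newest picture that a camera, given by its name, has taken for a name from the list of things; names that differ only in an ending like _2 or _b are one class to them, and where a whole thing is asked for, a point or a joint stands for the part that bears it (a point fixed in the world has none). Each returns a list of dicts, best first, with "score" (0 to 1); they miss things now and then, are a little off and sometimes report something else, mostly with a low value. They report only what shows in the picture. A call takes as long as a camera call.
- ctrl.outline_of(camera, target): "region" (480x640 bool, what is visible of it) and "position" ([column, row] in pixels, amid what is visible of it).
The state is a dict: "time_s": time; "q": joint angles; "dq": joint speeds; "joint_efforts": joint torques, N m; "eef_pos": TCP position; "eef_rot": TCP orientation; "wrist_force": force on the tool from outside, world axes, zero at the start; "torque": the same for the moment, N m; "opening": opening from 0.0 (shut) to 1.0 (fully open); "grasp_force": force on a finger pad.
Only numpy, scipy, OpenCV 4.12 (cv2) and the standard library are available. Lean on these libraries where they do the work, as an engineer would, in place of code of your own. Each camera call takes 0.05 s, during which the arm holds its last target. There are 200 camera calls.

## Working session

There is one attempt and no reset: what is moved stays moved. The work goes in short steps, Python scripts to look and compute and a tool call to move; the robot and the scene stay as the last step left them, time stands still between calls to the robot, and variables do not carry over. Pictures are saved under pics/ and viewed, at most 10 in all, crops included, and the job is handed in when it is done.

Besides the shell and the picture viewer there is one more tool, called after ">>>" as name([rows], argument=value, ...), one row to a line, values as JSON. apply_moves: Moves the arm, as the interface text tells. Its arguments: {"type":"object","properties":{"moves":{"type":"array"}},"required":["moves"]}

```bash
ls; mkdir -p pics; cat > h.py <<'E'
import numpy as np, cv2
from bench import ctrl
from scipy.spatial.transform import Rotation as R
def pts(cam,depth,mask=None):
    p=ctrl.camera_params(cam); K=np.array(p["K"]); d=np.array(p["dist"],float)
    if mask is None: mask=np.ones(depth.shape,bool)
    v,u=np.nonzero(mask&(depth>0)); z=depth[v,u]
    n=cv2.undistortPoints(np.stack([u,v],1).astype(float)[:,None],K,d)[:,0]
    c=np.c_[n*z[:,None],z]
    if "cam_to_world" in p: T=np.array(p["cam_to_world"])
    else:
        o=ctrl.get_obs(); T=np.eye(4); q=o["eef_rot"]
        T[:3,:3]=R.from_quat([q[1],q[2],q[3],q[0]]).as_matrix(); T[:3,3]=o["eef_pos"]; T=T@np.array(p["mount"])
    return c@T[:3,:3].T+T[:3,3],u,v
E
python3 - <<'E'
from h import *
print({k:np.round(v,3) for k,v in ctrl.get_obs().items()})
for cam in ["top","scene"]:
    im,d=ctrl.camera(cam); cv2.imwrite(f"pics/{cam}0.png",im[:,:,::-1]); np.savez(f"{cam}0.npz",im=im,d=d)
    for t in ["feeder","tray","bottle1","handle","tin3_centre","lever"]:
        for r in ctrl.outline_of(cam,t)[:4]:
            P,u,v=pts(cam,d,r["region"])
            if len(P): print(cam,t,round(r["score"],2),np.round(r["position"]),len(P),np.round(np.median(P,0),3),np.round(np.percentile(P,2,0),3),np.round(np.percentile(P,98,0),3))
E
```

```text
pics
{'time_s': np.float64(0.0), 'q': array([ 0.962,  0.182,  1.608, -0.   ,  1.354, -0.206]), 'dq': array([ 0.   , -0.   ,  0.001, -0.001,  0.001, -0.   ]), 'joint_efforts': array([ 0.0000e+00, -4.4488e+01, -3.5133e+01, -0.0000e+00,  9.0000e-03,
       -0.0000e+00]), 'eef_pos': array([0.225, 0.529, 0.23 ]), 'eef_rot': array([-0.   ,  0.2  ,  0.98 , -0.001]), 'wrist_force': array([-0.74 ,  0.979, -0.124]), 'torque': array([0.003, 0.021, 0.002]), 'grasp_force': np.float64(0.0), 'opening': np.float64(1.003)}
top feeder 0.91 [256. 258.] 7738 [0.58  0.117 0.075] [ 0.453 -0.145  0.016] [0.637 0.266 0.138]
top feeder 0.36 [347. 373.] 891 [ 0.372 -0.039  0.121] [ 0.346 -0.064  0.002] [ 0.397 -0.015  0.124]
top tray 0.77 [483. 278.] 8116 [ 0.542 -0.325  0.008] [ 0.442 -0.411  0.004] [ 0.646 -0.234  0.023]
top bottle1 0.98 [318. 162.] 1115 [0.754 0.001 0.111] [ 0.741 -0.024  0.009] [0.79  0.026 0.124]
top bottle1 0.76 [349. 375.] 898 [ 0.373 -0.039  0.121] [ 0.346 -0.064  0.002] [ 0.397 -0.015  0.124]
top bottle1 0.61 [454. 172.] 1198 [ 0.73  -0.257  0.099] [ 0.713 -0.286  0.009] [ 0.763 -0.2
[... 481 characters left out ...]
32]
scene feeder 0.92 [335. 280.] 8246 [0.622 0.016 0.031] [ 0.46  -0.152  0.004] [0.645 0.269 0.114]
scene tray 0.64 [129. 343.] 9727 [ 0.557 -0.33   0.006] [ 0.442 -0.414  0.002] [ 0.654 -0.238  0.02 ]
scene bottle1 0.97 [380. 322.] 2556 [ 0.785 -0.01   0.08 ] [ 0.751 -0.023  0.005] [0.797 0.024 0.121]
scene bottle1 0.63 [211. 380.] 3533 [ 0.761 -0.269  0.086] [ 0.724 -0.291  0.007] [ 0.769 -0.241  0.121]
scene handle 0.61 [391. 200.] 679 [0.495 0.251 0.095] [0.349 0.187 0.001] [0.598 0.385 0.15 ]
scene tin3_centre 0.84 [341. 236.] 1273 [0.604 0.042 0.114] [ 0.574 -0.003  0.092] [0.624 0.105 0.115]
scene lever 0.82 [389. 196.] 697 [0.495 0.251 0.095] [0.25  0.187 0.001] [0.598 0.447 0.15 ]
```

View pics/top0.png

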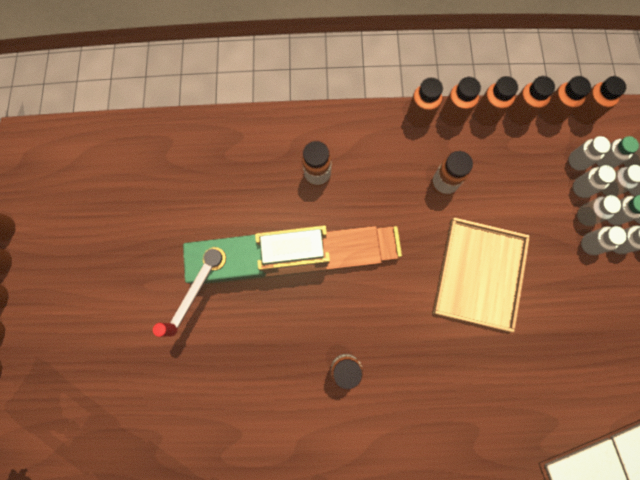

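```bash
python3 - <<'E'
from h import *
f=np.load("top0.npz"); im,d=f["im"],f["d"]
def rect(P): 
    (c,s,a)=cv2.minAreaRect((P[:,:2]*1000).astype(np.float32)); return np.round(c,1),np.round(s,1),round(a,1)
# all points from the depth
P,u,v=pts("top",d); z=P[:,2]; x,y=P[:,0],P[:,1]
box=(x>.4)&(x<.68)&(y>-.19)&(y<.32)
def clean(m):
    M=np.zeros(d.shape,np.uint8); M[v[m],u[m]]=1
    M=cv2.morphologyEx(M,cv2.MORPH_OPEN,np.ones((3,3),np.uint8)); n,l,s,_=cv2.connectedComponentsWithStats(M)
    k=1+np.argmax(s[1:,4]); return P[l[v,u]==k]
for n,m in dict(cover=box&(z>.068)&(z<.08),tintop=box&(z>.108)&(z<.12)&(x>.54),landing=box&(z>.024)&(z<.036)&(y<.0),handletop=box&(z>.14)&(z<.158),
   tray=(z>.014)&(z<.026)&(y<-.2)&(y>-.45)&(x>.4)&(x<.68)).items():
    Q=clean(m); print(n,len(Q),rect(Q),np.round(Q.mean(0),4))
E
```

```text
cover 2474 (array([582.5, 186. ]), array([ 78.8, 149.6]), 5.0) [0.5824 0.1824 0.0761]
tintop 1714 (array([594.2,  50.6]), array([ 51. , 110.9]), 4.6) [0.5935 0.0502 0.1155]
landing 2556 (array([605.1, -74.2]), array([ 76.9, 150.9]), 4.6) [ 0.6042 -0.0776  0.0315]
handletop 182 (array([451. , 273.4]), array([22.8, 22.8]), 39.1) [0.4509 0.2719 0.1495]
tray 858 (array([ 544.8, -323.5]), array([160.2, 199.9]), 74.3) [ 0.572  -0.3517  0.0206]
```

The top view shows the feeder running left to right, with the cover at (220,258), the tins at (291,245) and the landing at (355,248). The handle top is at (160,330), the tray at (483,275), and the jars at (317,160), (455,170) and (347,372). The cover, tin and handle measurements agree with each other: feeder origin (594, 50.5) mm, turned 4.8°.

```bash
cat >> h.py <<'E'
def yaw_of(Rm): return np.degrees(np.arctan2(Rm[1,1],Rm[0,1]))
def pose():
    o=ctrl.get_obs(); q=o["eef_rot"]; Rm=R.from_quat([q[1],q[2],q[3],q[0]]).as_matrix()
    return np.array(o["eef_pos"])*1000,yaw_of(Rm),Rm,o
def plan(wps,smax=58,amax=10.2,start=None):
    "wps: (x,y,z mm, yaw of tool y deg); prints rows (dx,dy,dz,rz) in tool axes, shift taken before turn"
    p,yaw=start or pose()[:2]; print("from",np.round(p,1),round(yaw,1)); i=0
    for w in wps:
        w=np.array(w,float); n=int(max(1,np.ceil(np.linalg.norm(w[:3]-p)/smax-1e-6),np.ceil(abs(w[3]-yaw)/amax-1e-6)))
        p0,y0=p,yaw
        for k in range(1,n+1):
            a=np.radians(yaw); ty=np.array([np.cos(a),np.sin(a),0]); tx=np.array([-np.sin(a),np.cos(a),0])*1.0
            t=p0+(w[:3]-p0)*k/n; d=t-p; ny=y0+(w[3]-y0)*k/n
            print(i//5,np.round([d@tx,d@ty,-d[2]],1),"rz",round(-(ny-yaw),1)); i+=1
            p,yaw=t,ny
def F(x,y): a=np.radians(4.8); return 594+x*np.cos(a)-y*np.sin(a),50.5+x*np.sin(a)+y*np.cos(a)
def swing(th,lead=0):
    "point at lever angle th (rad) leading the post by lead mm along the tangent"
    b=np.radians(180-34.4+4.8)+th; px,py=F(0,150); 
    return px+150*np.cos(b)-lead*np.sin(b),py+150*np.sin(b)+lead*np.cos(b),np.degrees(b)+90-180
E
python3 - <<'E'
from h import *
p,y,Rm,o=pose(); print(np.round(Rm,3)); print(ctrl.pinch_z)
print(swing(0),swing(1.2))
x,y,a=swing(0)
plan([(x,y,200,a),(x,y,106,a)])
E
```

```text
[[-0.92   0.392 -0.   ]
 [ 0.392  0.92   0.   ]
 [ 0.     0.    -1.   ]]
0.0187
(np.float64(451.02408407436985), np.float64(274.0652088750603), np.float64(60.400000000000006)) (np.float64(465.13212009468117), np.float64(105.26098982767007), np.float64(129.1549354156988))
from [225.4 529.  231.3] 66.9
0 [-51.3 -24.3   5.2] rz 1.1
0 [-51.7 -23.4   5.2] rz 1.1
0 [-52.1 -22.4   5.2] rz 1.1
0 [-52.6 -21.4   5.2] rz 1.1
0 [-53.  -20.4   5.2] rz 1.1
1 [-53.3 -19.4   5.2] rz 1.1
1 [ 0.  0. 47.] rz -0.0
1 [ 0.  0. 47.] rz -0.0
```

>>> apply_moves([
  {"jaw":0.6,"offset":[-51,-24,5],"rot":[0,0,1]},
  {"jaw":0.6,"offset":[-52,-23,5],"rot":[0,0,1]},
  {"jaw":0.6,"offset":[-52,-22,5],"rot":[0,0,1]},
  {"jaw":0.6,"offset":[-53,-21,5],"rot":[0,0,1]},
  {"jaw":0.6,"offset":[-53,-20,5],"rot":[0,0,1]},
])

```text
time_s: 1.32
eef_pos: [0.4164, 0.3172, 0.2065]
eef_rot: [0.0, 0.243, 0.97, 0.0]
wrist_force: [0.4, -0.0, -0.4]
opening: 0.594
grasp_force: 0.0
```

>>> apply_moves([
  {"jaw":0.6,"offset":[-53,-19,5],"rot":[0,0,1]},
  {"jaw":0.6,"offset":[0,0,0],"rot":[0,0,0]},
  {"jaw":0.6,"offset":[0,0,0],"rot":[0,0,0]},
  {"jaw":0.6,"offset":[0,0,0],"rot":[0,0,0]},
  {"jaw":0.6,"offset":[0,0,0],"rot":[0,0,0]},
])

```text
time_s: 1.95
eef_pos: [0.4523, 0.278, 0.2014]
eef_rot: [0.0, 0.25, 0.968, 0.0]
wrist_force: [-0.1, 0.7, -0.4]
opening: 0.599
grasp_force: 0.0
```

```bash
python3 - <<'E'
from h import *
p,y,Rm,o=pose(); print(np.round(p,1),round(y,1),o["opening"],o["wrist_force"],o["time_s"])
im,d=ctrl.camera("wrist"); cv2.imwrite("pics/w1.png",im[:,:,::-1])
P,u,v=pts("wrist",d); m=(P[:,2]>.14)&(P[:,2]<.158)&(abs(P[:,0]-.451)<.03)&(abs(P[:,1]-.274)<.03)
print(m.sum(),cv2.minEnclosingCircle((P[m][:,:2]*1000).astype(np.float32)),P[m].mean(0))
x,y,a=swing(0)
plan([(x,y,106,a)])
E
```

```text
[452.3 278.  201.4] 61.0 0.5985385013879272 [-0.08753321  0.71054302 -0.35548194] 1.95
1277 ((451.3631896972656, 277.2474365234375), 11.96337604522705) [0.44988924 0.2781403  0.14880479]
from [452.4 277.9 201.4] 61.0
0 [-0.3 -2.  47.7] rz 0.3
0 [-0.3 -2.  47.7] rz 0.3
```

View pics/w1.png

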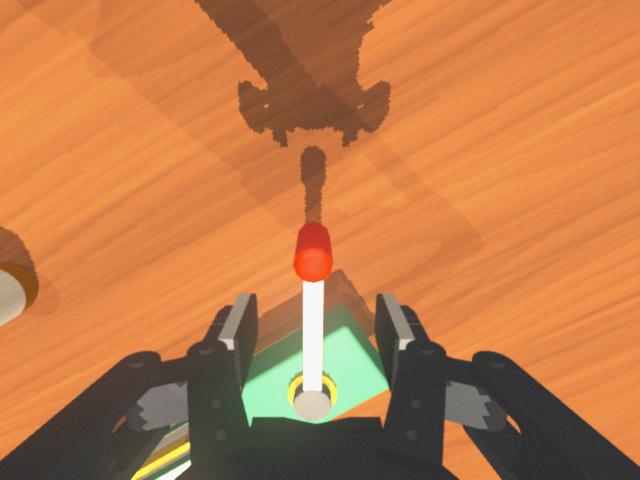

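The wrist view shows the post at (313,265), midway between the pads at about (240,325) and (390,325), so I can descend.

>>> apply_moves([
  {"jaw":0.6,"offset":[0,-1,32],"rot":[0,0,0.5]},
  {"jaw":0.6,"offset":[0,0,32],"rot":[0,0,0]},
  {"jaw":0.6,"offset":[0,0,31],"rot":[0,0,0]},
  {"jaw":0.6,"offset":[0,0,0],"rot":[0,0,0]},
  {"jaw":0.6,"offset":[0,0,0],"rot":[0,0,0]},
])

```text
time_s: 2.62
eef_pos: [0.4531, 0.2766, 0.1075]
eef_rot: [0.001, 0.255, 0.967, 0.0]
wrist_force: [0.4, 0.6, -0.3]
opening: 0.602
grasp_force: 0.0
```

```bash
python3 - <<'E'
from h import *
p,y,Rm,o=pose(); print(o["opening"],o["wrist_force"],o["time_s"])
w=[]
for th in np.linspace(0,1.15,14): 
    x,y,a=swing(th,13.5); w.append((x,y,106,a))
plan(w)
E
```

```text
0.6016544658639675 [ 0.39535728  0.56234956 -0.2791299 ] 2.625
from [453.1 276.6 107.5] 60.5
0 [  0.6 -16.8   1.5] rz 0.1
0 [ -1.8 -13.2  -0. ] rz -5.1
0 [ -1.8 -13.2  -0. ] rz -5.1
0 [ -1.8 -13.2  -0. ] rz -5.1
0 [ -1.8 -13.2  -0. ] rz -5.1
1 [ -1.8 -13.2  -0. ] rz -5.1
1 [ -1.8 -13.2  -0. ] rz -5.1
1 [ -1.8 -13.2  -0. ] rz -5.1
1 [ -1.8 -13.2  -0. ] rz -5.1
1 [ -1.8 -13.2  -0. ] rz -5.1
2 [ -1.8 -13.2  -0. ] rz -5.1
2 [ -1.8 -13.2  -0. ] rz -5.1
2 [ -1.8 -13.2  -0. ] rz -5.1
2 [ -1.8 -13.2  -0. ] rz -5.1
```

>>> apply_moves([
  {"jaw":0.6,"offset":[0.6,-17,0],"rot":[0,0,0]},
  {"jaw":0.6,"offset":[-1.8,-13,0],"rot":[0,0,-5]},
  {"jaw":0.6,"offset":[-1.8,-13,0],"rot":[0,0,-5]},
  {"jaw":0.6,"offset":[-1.8,-13,0],"rot":[0,0,-5]},
  {"jaw":0.6,"offset":[-1.8,-13,0],"rot":[0,0,-5]},
])

```text
time_s: 3.25
eef_pos: [0.433, 0.2123, 0.1086]
eef_rot: [0.003, 0.082, 0.997, 0.002]
wrist_force: [5.7, 6.3, -4.6]
opening: 0.602
grasp_force: 3.9
```

```bash
cat > st.py <<'E'
from h import *
import sys
p,y,Rm,o=pose(); print(np.round(p,1),round(y,1),o["opening"],np.round(o["wrist_force"],1),o["time_s"])
im,d=ctrl.camera("top"); P,u,v=pts("top",d)
r=ctrl.outline_of("top","handle")
if r:
    Q=pts("top",d,r[0]["region"])[0]; Q=Q[(Q[:,2]>.135)&(Q[:,2]<.156)]; print("handle",r[0]["score"],len(Q),np.round(np.median(Q,0),3) if len(Q) else "")
th0=float(sys.argv[1])
w=[]
for th in np.arange(th0,1.26,.088): 
    x,y,a=swing(th,13.5); w.append((x,y,106,a))
plan(w)
E
python3 st.py 0.35
```

```text
[433.  212.3 108.6] 80.6 0.6018871180533134 [ 5.7  6.3 -4.6] 3.25
handle 0.67 0 
from [432.7 211.4 108.5] 80.4
0 [ 1.4 -0.1  2.5] rz -0.0
0 [ -1.8 -13.1  -0. ] rz -5.0
0 [ -1.8 -13.1  -0. ] rz -5.0
0 [ -1.8 -13.1  -0. ] rz -5.0
0 [ -1.8 -13.1  -0. ] rz -5.0
1 [ -1.8 -13.1  -0. ] rz -5.0
1 [ -1.8 -13.1  -0. ] rz -5.0
1 [ -1.8 -13.1  -0. ] rz -5.0
1 [ -1.8 -13.1  -0. ] rz -5.0
1 [ -1.8 -13.1  -0. ] rz -5.0
2 [ -1.8 -13.1  -0. ] rz -5.0
```

>>> apply_moves([
  {"jaw":0.6,"offset":[-1,-13,1],"rot":[0,0,-5]},
  {"jaw":0.6,"offset":[-1.6,-13,0.5],"rot":[0,0,-5]},
  {"jaw":0.6,"offset":[-1.8,-13,0],"rot":[0,0,-5]},
  {"jaw":0.6,"offset":[-1.8,-13,0],"rot":[0,0,-5]},
  {"jaw":0.6,"offset":[-1.8,-13,0],"rot":[0,0,-5]},
])

```text
time_s: 3.98
eef_pos: [0.442, 0.1483, 0.1077]
eef_rot: [0.003, -0.135, 0.991, 0.001]
wrist_force: [2.9, 9.1, 3.9]
opening: 0.598
grasp_force: 3.9
```

```bash
python3 - <<'E'
from h import *
p,y,Rm,o=pose(); print(o["opening"],np.round(o["wrist_force"],1),o["grasp_force"],o["time_s"])
w=[]
for th in [.85,.95,1.05,1.12,1.2]:
    x,y,a=swing(th,13.5); w.append((x,y,107,a))
plan(w)
E
```

```text
0.5982107819467115 [2.9 9.1 3.9] 3.8522998988628387 3.975
from [442.  148.3 107.7] 105.5
0 [  0.7 -10.3   0.7] rz -3.6
0 [ -2.1 -14.9  -0. ] rz -5.7
0 [ -2.1 -14.9  -0. ] rz -5.7
0 [ -1.3 -10.5  -0. ] rz -4.0
0 [ -1.6 -11.9  -0. ] rz -4.6
```

>>> apply_moves([
  {"jaw":0.6,"offset":[0,-10,0],"rot":[0,0,-4]},
  {"jaw":0.6,"offset":[-2,-14,0],"rot":[0,0,-6]},
  {"jaw":0.6,"offset":[-2,-13,0],"rot":[0,0,-5]},
  {"jaw":0.6,"offset":[-1.3,-10,0],"rot":[0,0,-4]},
  {"jaw":0.6,"offset":[0,0,0],"rot":[0,0,0]},
])

```text
time_s: 4.6
eef_pos: [0.4635, 0.1066, 0.1068]
eef_rot: [0.002, -0.295, 0.955, 0.0]
wrist_force: [-1.8, 5.5, 4.0]
opening: 0.599
grasp_force: 2.8
```

```bash
python3 - <<'E'
from h import *
p,y,Rm,o=pose(); print(o["opening"],np.round(o["wrist_force"],1),o["grasp_force"],o["time_s"])
w=[]
for th in [1.2,1.22]:
    x,y,a=swing(th,13.5); w.append((x,y,107,a))
plan(w)
E
```

```text
0.5991512357834345 [-1.8  5.5  4. ] 2.751883640885353 4.6
from [463.5 106.6 106.8] 124.3
0 [ -1.7 -15.5  -0.2] rz -4.8
0 [-0.3 -3.  -0. ] rz -1.1
```

>>> apply_moves([
  {"jaw":0.6,"offset":[-0.7,-6,0],"rot":[0,0,-2]},
  {"jaw":0.6,"offset":[-0.6,-5,0],"rot":[0,0,-2]},
  {"jaw":0.6,"offset":[-0.3,-3,0],"rot":[0,0,-1]},
  {"jaw":0.6,"offset":[0,0,0],"rot":[0,0,0]},
  {"jaw":0.6,"offset":[0,0,0],"rot":[0,0,0]},
])

```text
time_s: 5.22
eef_pos: [0.4721, 0.0966, 0.1066]
eef_rot: [0.001, -0.337, 0.942, 0.001]
wrist_force: [-2.5, 5.7, 4.7]
opening: 0.6
grasp_force: 2.9
```

>>> apply_moves([
  {"jaw":0.6,"offset":[0,-2,0],"rot":[0,0,0]},
  {"jaw":0.6,"offset":[0,0,0],"rot":[0,0,0]},
  {"jaw":0.6,"offset":[0,0,0],"rot":[0,0,0]},
  {"jaw":0.6,"offset":[0,0,0],"rot":[0,0,0]},
  {"jaw":0.6,"offset":[0,0,0],"rot":[0,0,0]},
])

```text
time_s: 5.85
eef_pos: [0.4731, 0.0951, 0.1065]
eef_rot: [0.001, -0.337, 0.942, 0.001]
wrist_force: [-2.6, 5.5, 5.8]
opening: 0.602
grasp_force: 3.2
```

```bash
python3 - <<'E'
from h import *
p,y,Rm,o=pose(); print(o["opening"],np.round(o["wrist_force"],1),np.round(o["torque"],2),o["grasp_force"],o["time_s"])
x,y,a=swing(1.2,13.5); plan([(x,y,107,a)])
im,d=ctrl.camera("top"); cv2.imwrite("pics/t2.png",cv2.resize(im[180:400,120:440],None,fx=2.4,fy=2.4)[:,:,::-1])
P,u,v=pts("top",d)
m=(abs(P[:,2]-.058)<.005)&(P[:,1]<-.01)&(P[:,1]>-.19)&(abs(P[:,0]-.605)<.06)
if m.sum()>20: print("tin",m.sum(),cv2.minAreaRect((P[m][:,:2]*1000).astype(np.float32)))
E
```

```text
0.6015058198034152 [-2.6  5.5  5.8] [0.88 0.62 0.  ] 3.15115749835968 5.85
from [473.1  95.1 106.5] 129.4
0 [-0.2 -0.6 -0.5] rz 0.2
tin 1682 ((604.7744140625, -74.9555435180664), (51.319664001464844, 129.86300659179688), 5.109499454498291)
```

View pics/t2.png

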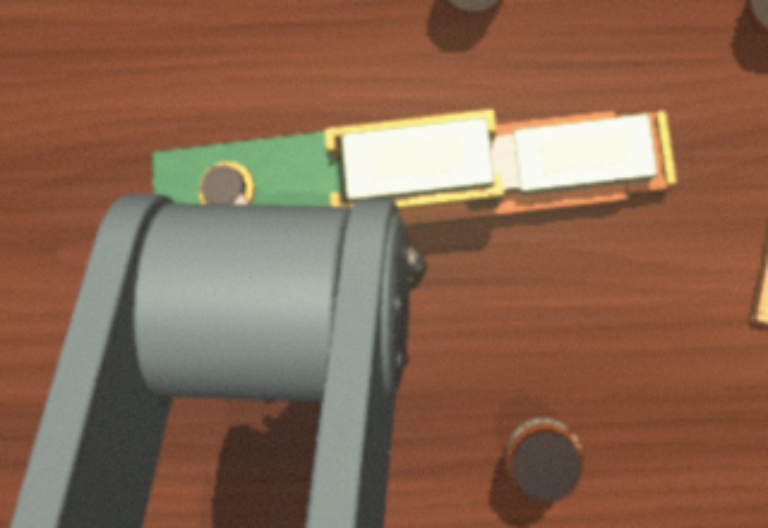

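The tin is out on the landing (crop (585,155)), with its centre about 136 mm from the origin. The force doesn't show the stop yet, so I'll advance in small steps.

>>> apply_moves([
  {"jaw":0.6,"offset":[0,-2,0],"rot":[0,0,0]},
  {"jaw":0.6,"offset":[0,0,0],"rot":[0,0,0]},
  {"jaw":0.6,"offset":[0,-1,0],"rot":[0,0,0]},
  {"jaw":0.6,"offset":[0,0,0],"rot":[0,0,0]},
  {"jaw":0.6,"offset":[0,0,0],"rot":[0,0,0]},
])

```text
time_s: 6.52
eef_pos: [0.4734, 0.0946, 0.1063]
eef_rot: [-0.0, -0.337, 0.942, 0.003]
wrist_force: [-8.7, 13.1, 9.7]
opening: 0.602
grasp_force: 8.0
```

>>> apply_moves([
  {"jaw":0.6,"offset":[0,-1,0],"rot":[0,0,0]},
  {"jaw":0.6,"offset":[0,0,0],"rot":[0,0,0]},
  {"jaw":0.6,"offset":[0,0,0],"rot":[0,0,0]},
  {"jaw":0.6,"offset":[0,0,0],"rot":[0,0,0]},
  {"jaw":0.6,"offset":[0,0,0],"rot":[0,0,0]},
])

```text
time_s: 7.15
eef_pos: [0.4735, 0.0944, 0.1063]
eef_rot: [-0.001, -0.337, 0.942, 0.003]
wrist_force: [-10.2, 15.8, 11.9]
opening: 0.598
grasp_force: 9.6
```

>>> apply_moves([
  {"jaw":0.6,"offset":[0,0,-40],"rot":[0,0,0]},
  {"jaw":0.6,"offset":[0,0,-50],"rot":[0,0,0]},
  {"jaw":0.6,"offset":[0,0,-20],"rot":[0,0,0]},
  {"jaw":0.6,"offset":[0,0,0],"rot":[0,0,0]},
  {"jaw":0.6,"offset":[0,0,0],"rot":[0,0,0]},
])

```text
time_s: 7.78
eef_pos: [0.4749, 0.0907, 0.2143]
eef_rot: [-0.0, -0.337, 0.941, 0.0]
wrist_force: [0.0, 0.4, -1.4]
opening: 0.6
grasp_force: 0.0
```

```bash
python3 - <<'E'
from h import *
p,y,Rm,o=pose(); print(o["opening"],np.round(o["wrist_force"],1),o["time_s"])
x,y=F(0,-138)
plan([(x,y,215,4.8)])
E
```

```text
0.600108819080675 [ 0.   0.4 -1.4] 7.775
from [474.9  90.7 214.3] 129.4
0 [  0.9 -16.9  -0.1] rz 9.6
0 [ -1.9 -16.9  -0.1] rz 9.6
0 [ -4.7 -16.3  -0.1] rz 9.6
0 [ -7.4 -15.3  -0.1] rz 9.6
0 [ -9.8 -13.9  -0.1] rz 9.6
1 [-12.  -12.   -0.1] rz 9.6
1 [-13.8  -9.9  -0.1] rz 9.6
1 [-15.3  -7.4  -0.1] rz 9.6
1 [-16.3  -4.8  -0.1] rz 9.6
1 [-16.8  -2.   -0.1] rz 9.6
2 [-16.9   0.8  -0.1] rz 9.6
2 [-16.6   3.6  -0.1] rz 9.6
2 [-15.7   6.3  -0.1] rz 9.6
```

>>> apply_moves([
  {"jaw":1,"offset":[1,-17,0],"rot":[0,0,9.6]},
  {"jaw":1,"offset":[-2,-17,0],"rot":[0,0,9.6]},
  {"jaw":1,"offset":[-5,-16,0],"rot":[0,0,9.6]},
  {"jaw":1,"offset":[-7,-15,0],"rot":[0,0,9.6]},
  {"jaw":1,"offset":[-10,-14,0],"rot":[0,0,9.6]},
])

```text
time_s: 8.4
eef_pos: [0.525, 0.0222, 0.2129]
eef_rot: [-0.002, 0.078, 0.997, 0.0]
wrist_force: [-0.7, -0.2, -0.4]
opening: 0.998
grasp_force: 0.0
```

>>> apply_moves([
  {"jaw":1,"offset":[-12,-12,0],"rot":[0,0,9.6]},
  {"jaw":1,"offset":[-14,-10,0],"rot":[0,0,9.6]},
  {"jaw":1,"offset":[-15,-7,0],"rot":[0,0,9.6]},
  {"jaw":1,"offset":[-16,-5,0],"rot":[0,0,9.6]},
  {"jaw":1,"offset":[-17,-2,0],"rot":[0,0,9.6]},
])

```text
time_s: 9.02
eef_pos: [0.5751, -0.0459, 0.2127]
eef_rot: [-0.002, 0.477, 0.879, -0.0]
wrist_force: [0.4, 0.1, 0.2]
opening: 1.004
grasp_force: 0.0
```

>>> apply_moves([
  {"jaw":1,"offset":[-17,1,0],"rot":[0,0,9.6]},
  {"jaw":1,"offset":[-17,4,0],"rot":[0,0,9.6]},
  {"jaw":1,"offset":[-16,6,0],"rot":[0,0,9.6]},
  {"jaw":1,"offset":[0,0,0],"rot":[0,0,0]},
  {"jaw":1,"offset":[0,0,0],"rot":[0,0,0]},
])

```text
time_s: 9.65
eef_pos: [0.6054, -0.0867, 0.2136]
eef_rot: [-0.001, 0.677, 0.736, -0.0]
wrist_force: [0.5, -0.2, 0.0]
opening: 1.001
grasp_force: 0.0
```

```bash
python3 - <<'E'
from h import *
p,y,Rm,o=pose(); print(np.round(p,1),y,o["opening"],np.round(o["wrist_force"],1),o["time_s"])
for cam in ["top","scene","wrist"]:
    im,d=ctrl.camera(cam); cv2.imwrite(f"pics/{cam}3.png",im[:,:,::-1])
    P,u,v=pts(cam,d)
    for n,m in dict(tin=(abs(P[:,2]-.058)<.006)&(P[:,1]<-.025)&(P[:,1]>-.19)&(abs(P[:,0]-.605)<.05),
      tin_mag=(P[:,2]>.075)&(P[:,2]<.095)&(abs(P[:,0]-.594)<.04)&(abs(P[:,1]-.05)<.08),
      handle=(abs(P[:,2]-.148)<.008)&(P[:,0]<.5)&(P[:,0]>.42)&(P[:,1]>.05)&(P[:,1]<.31)).items():
        M=np.zeros(d.shape,np.uint8); M[v[m],u[m]]=1
        N,l,s,_=cv2.connectedComponentsWithStats(M)
        if N<2: continue
        k=1+np.argmax(s[1:,4]); Q=P[l[v,u]==k]
        if len(Q)>50: print(cam,n,len(Q),cv2.minAreaRect((Q[:,:2]*1000).astype(np.float32)),np.round(np.median(Q[:,2]),4))
E
```

```text
[605.4 -86.7 213.6] 4.794790789801837 1.0007944278043035 [ 0.5 -0.2  0. ] 9.65
top tin 927 ((604.1124877929688, -66.15575408935547), (51.651153564453125, 73.59575653076172), 5.522108554840088) 0.0596
top tin_mag 904 ((589.7235717773438, 92.25344848632812), (71.26897430419922, 73.79254150390625), 0.013773085549473763) 0.0868
top handle 181 ((450.88909912109375, 273.2328186035156), (22.800857543945312, 21.764184951782227), 89.47207641601562) 0.1506
scene tin 1332 ((606.5723876953125, -81.7168197631836), (54.441951751708984, 112.7718734741211), 4.947834491729736) 0.0578
scene tin_mag 1301 ((596.2239990234375, 58.960052490234375), (67.48738098144531, 144.17633056640625), 3.7154154777526855) 0.0861
scene handle 64 ((451.9623107910156, 273.4208984375), (21.24326515197754, 19.464431762695312), 1.1055172681808472) 0.1481
wrist tin 7425 ((606.8116455078125, -81.11296081542969), (50.788150787353516, 111.24291229248047), 4.947764873504639) 0.0583
wrist tin_mag 8458 ((598.2383422851562, 33.427024841308594), (53.18275451660156, 75.09437561035156), 5.097579479217529) 0.0863
```

View pics/wrist3.png

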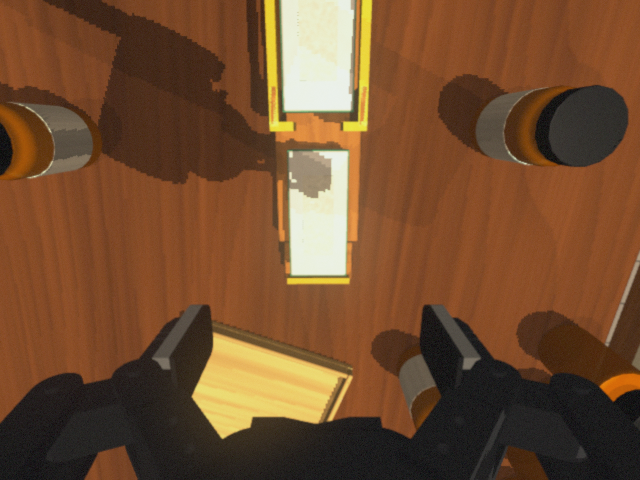

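View pics/scene3.png

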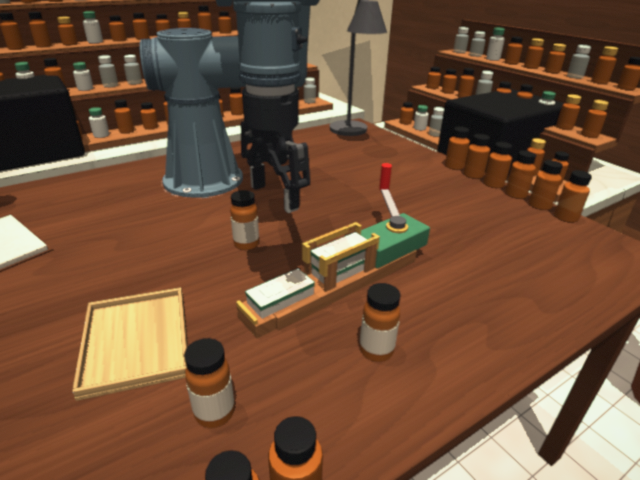

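The landing tin is at (318,213) in the wrist view, square between the pads. The scene view shows the lever back home, and the two remaining tins have dropped in the magazine. I'll descend now.

>>> apply_moves([
  {"jaw":1,"offset":[4,1,50],"rot":[0,0,0]},
  {"jaw":1,"offset":[0,0,50],"rot":[0,0,0]},
  {"jaw":1,"offset":[0,0,40],"rot":[0,0,0]},
  {"jaw":1,"offset":[0,0,25],"rot":[0,0,0]},
  {"jaw":1,"offset":[0,0,10],"rot":[0,0,0]},
])

```text
time_s: 10.42
eef_pos: [0.6056, -0.0824, 0.0381]
eef_rot: [-0.001, 0.678, 0.735, -0.001]
wrist_force: [0.5, 0.3, 0.6]
opening: 0.998
grasp_force: 0.0
```

>>> apply_moves([
  {"jaw":1,"offset":[0,0,0],"rot":[0,0,0]},
  {"jaw":0.3,"offset":[0,0,0],"rot":[0,0,0]},
  {"jaw":0.3,"offset":[0,0,0],"rot":[0,0,0]},
  {"jaw":0.3,"offset":[0,0,0],"rot":[0,0,0]},
  {"jaw":0.3,"offset":[0,0,0],"rot":[0,0,0]},
])

```text
time_s: 11.05
eef_pos: [0.6083, -0.0836, 0.0416]
eef_rot: [0.001, 0.678, 0.735, 0.001]
wrist_force: [-0.5, 0.6, 6.8]
opening: 0.571
grasp_force: 64.2
```

>>> apply_moves([
  {"jaw":0.3,"offset":[0,0,-15],"rot":[0,0,0]},
  {"jaw":0.3,"offset":[0,0,-30],"rot":[0,0,0]},
  {"jaw":0.3,"offset":[0,0,-35],"rot":[0,0,0]},
  {"jaw":0.3,"offset":[0,0,-20],"rot":[0,0,0]},
  {"jaw":0.3,"offset":[0,0,0],"rot":[0,0,0]},
])

```text
time_s: 11.68
eef_pos: [0.6081, -0.0836, 0.1419]
eef_rot: [0.002, 0.678, 0.735, 0.001]
wrist_force: [0.7, 0.5, 0.1]
opening: 0.57
grasp_force: 63.4
```

```bash
python3 - <<'E'
from h import *
p,y,Rm,o=pose(); print(np.round(p,1),y,o["opening"],np.round(o["wrist_force"],1),o["grasp_force"],o["time_s"])
im,d=ctrl.camera("wrist"); cv2.imwrite("pics/w4.png",im[:,:,::-1])
plan([(545,-323.5,140,74.3)],smax=40,amax=7)
E
```

```text
[608.1 -83.6 141.9] 4.6262268763634395 0.5696763400044761 [0.7 0.5 0.1] 63.437758684158325 11.675
from [607.  -83.3 140.1] 4.6
0 [-23.4  -8.1   0. ] rz -7.0
0 [-22.3 -10.9   0. ] rz -7.0
0 [-20.8 -13.5   0. ] rz -7.0
0 [-19.  -15.9   0. ] rz -7.0
0 [-16.9 -18.1   0. ] rz -7.0
1 [-14.6 -20.1   0. ] rz -7.0
1 [-12.1 -21.7   0. ] rz -7.0
1 [ -9.3 -23.    0. ] rz -7.0
1 [ -6.5 -23.9   0. ] rz -7.0
1 [ -3.5 -24.6   0. ] rz -7.0
```

View pics/w4.png

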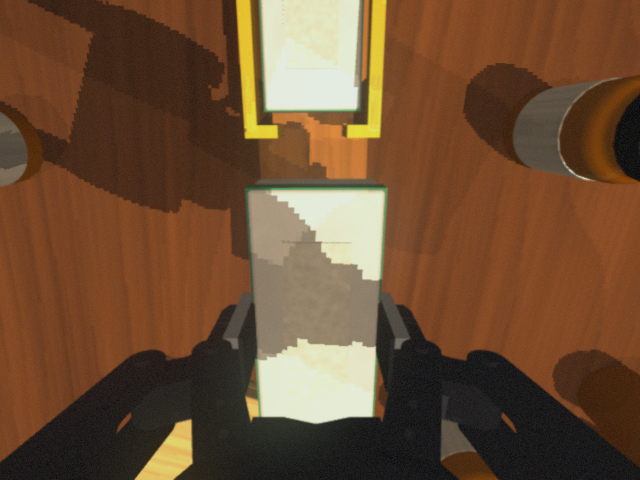

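The wrist view shows the tin held square between the pads (318,300), lid up, with the second tin still in the magazine.

>>> apply_moves([
  {"jaw":0.3,"offset":[-23,-8,0],"rot":[0,0,-7]},
  {"jaw":0.3,"offset":[-22,-11,0],"rot":[0,0,-7]},
  {"jaw":0.3,"offset":[-21,-13,0],"rot":[0,0,-7]},
  {"jaw":0.3,"offset":[-19,-16,0],"rot":[0,0,-7]},
  {"jaw":0.3,"offset":[-17,-18,0],"rot":[0,0,-7]},
])

```text
time_s: 12.35
eef_pos: [0.5751, -0.2028, 0.1374]
eef_rot: [-0.002, 0.424, 0.906, 0.0]
wrist_force: [0.2, 0.6, -2.4]
opening: 0.566
grasp_force: 63.4
```

>>> apply_moves([
  {"jaw":0.3,"offset":[-15,-20,0],"rot":[0,0,-7]},
  {"jaw":0.3,"offset":[-12,-22,0],"rot":[0,0,-7]},
  {"jaw":0.3,"offset":[-9,-23,0],"rot":[0,0,-7]},
  {"jaw":0.3,"offset":[-6,-24,0],"rot":[0,0,-7]},
  {"jaw":0.3,"offset":[-3,-25,0],"rot":[0,0,-7]},
])

```text
time_s: 12.98
eef_pos: [0.5434, -0.323, 0.1373]
eef_rot: [-0.002, 0.132, 0.991, 0.001]
wrist_force: [0.3, -0.2, -0.4]
opening: 0.569
grasp_force: 63.4
```

>>> apply_moves([
  {"jaw":0.3,"offset":[0,0,0],"rot":[0,0,0]},
  {"jaw":0.3,"offset":[0,0,0],"rot":[0,0,0]},
  {"jaw":0.3,"offset":[0,0,20],"rot":[0,0,0]},
  {"jaw":0.3,"offset":[0,0,20],"rot":[0,0,0]},
  {"jaw":0.3,"offset":[0,0,0],"rot":[0,0,0]},
])

```text
time_s: 13.6
eef_pos: [0.543, -0.3211, 0.0962]
eef_rot: [-0.003, 0.134, 0.991, 0.002]
wrist_force: [0.4, -0.3, -1.6]
opening: 0.567
grasp_force: 63.4
```

```bash
python3 - <<'E'
from h import *
p,y,Rm,o=pose(); print(np.round(p,1),y,o["opening"],np.round(o["wrist_force"],1),o["grasp_force"],o["time_s"])
plan([(545,-323.5,30,74.3)],smax=40,amax=7)
im,d=ctrl.camera("scene"); P,u,v=pts("scene",d)
r=ctrl.outline_of("scene","tin1_centre")
for q in r[:3]:
    Q=pts("scene",d,q["region"])[0]; print(q["score"],len(Q),np.round(np.percentile(Q,[3,50,97],axis=0),3).tolist())
im,d=ctrl.camera("wrist"); P,u,v=pts("wrist",d)
m=(P[:,2]>.105)&(P[:,2]<.125)&(v<300)   # lid of held tin
if m.sum(): print("lid z",np.median(P[m][:,2]))
for q in ctrl.outline_of("wrist","tin1_centre")[:2]:
    Q=pts("wrist",d,q["region"])[0]; print(q["score"],len(Q),np.round(np.percentile(Q,[3,50,97],axis=0),3).tolist(),cv2.minAreaRect((Q[:,:2]*1000).astype(np.float32)))
E
```

```text
[ 543.  -321.1   96.2] 74.6424049248529 0.5666549071242065 [ 0.4 -0.3 -1.6] 63.38062047958374 13.6
from [ 543.  -321.1   96.2] 74.6
0 [-1.3 -0.9 33.1] rz 0.2
0 [-1.3 -0.9 33.1] rz 0.2
0.64 1988 [[0.495, -0.354, 0.089], [0.569, -0.325, 0.112], [0.6, -0.3, 0.114]]
lid z 0.11627054844849731
0.73 30922 [[0.49, -0.348, 0.11], [0.53, -0.319, 0.117], [0.586, -0.29, 0.118]] ((590.58642578125, -334.28021240234375), (98.79084014892578, 207.44143676757812), 74.57057189941406)
```

>>> apply_moves([
  {"jaw":0.3,"offset":[-2,-1,25],"rot":[0,0,0]},
  {"jaw":0.3,"offset":[0,0,25],"rot":[0,0,0]},
  {"jaw":0.3,"offset":[0,0,18],"rot":[0,0,0]},
  {"jaw":0.3,"offset":[0,0,8],"rot":[0,0,0]},
  {"jaw":0.3,"offset":[0,0,0],"rot":[0,0,0]},
])

```text
time_s: 14.42
eef_pos: [0.5463, -0.3247, 0.0237]
eef_rot: [-0.0, 0.134, 0.991, 0.0]
wrist_force: [-0.4, -0.1, -0.9]
opening: 0.568
grasp_force: 63.4
```

>>> apply_moves([
  {"jaw":0.3,"offset":[0,0,1],"rot":[0,0,0]},
  {"jaw":0.3,"offset":[0,0,1],"rot":[0,0,0]},
  {"jaw":0.3,"offset":[0,0,0],"rot":[0,0,0]},
  {"jaw":0.3,"offset":[0,0,0],"rot":[0,0,0]},
  {"jaw":0.3,"offset":[0,0,0],"rot":[0,0,0]},
])

```text
time_s: 15.05
eef_pos: [0.5464, -0.3247, 0.0219]
eef_rot: [0.0, 0.134, 0.991, -0.0]
wrist_force: [0.3, -0.1, -0.8]
opening: 0.566
grasp_force: 63.4
```

>>> apply_moves([
  {"jaw":0.3,"offset":[0,0,1.5],"rot":[0,0,0]},
  {"jaw":0.3,"offset":[0,0,1.5],"rot":[0,0,0]},
  {"jaw":0.3,"offset":[0,0,1],"rot":[0,0,0]},
  {"jaw":0.3,"offset":[0,0,0.5],"rot":[0,0,0]},
  {"jaw":0.3,"offset":[0,0,0],"rot":[0,0,0]},
])

```text
time_s: 15.68
eef_pos: [0.5463, -0.3246, 0.0176]
eef_rot: [-0.0, 0.134, 0.991, 0.0]
wrist_force: [-2.9, 2.1, 4.1]
opening: 0.568
grasp_force: 63.9
```

>>> apply_moves([
  {"jaw":0.3,"offset":[0,0,1],"rot":[0,0,0]},
  {"jaw":0.3,"offset":[0,0,0],"rot":[0,0,0]},
  {"jaw":0.3,"offset":[0,0,0.5],"rot":[0,0,0]},
  {"jaw":0.3,"offset":[0,0,0],"rot":[0,0,0]},
  {"jaw":0.3,"offset":[0,0,0],"rot":[0,0,0]},
])

```text
time_s: 16.3
eef_pos: [0.5463, -0.3247, 0.0176]
eef_rot: [-0.0, 0.134, 0.991, 0.0]
wrist_force: [-7.7, 4.2, 15.3]
opening: 0.567
grasp_force: 65.3
```

The tin is on the tray floor, so I'll release it and withdraw.

>>> apply_moves([
  {"jaw":0.3,"offset":[0,0,-1.5],"rot":[0,0,0]},
  {"jaw":0.85,"offset":[0,0,0],"rot":[0,0,0]},
  {"jaw":0.85,"offset":[0,0,0],"rot":[0,0,0]},
  {"jaw":0.85,"offset":[0,0,0],"rot":[0,0,0]},
  {"jaw":0.85,"offset":[0,0,-10],"rot":[0,0,0]},
])

```text
time_s: 16.92
eef_pos: [0.5457, -0.3241, 0.0266]
eef_rot: [-0.001, 0.134, 0.991, 0.001]
wrist_force: [1.2, -0.0, -0.7]
opening: 0.845
grasp_force: 0.0
```

>>> apply_moves([
  {"jaw":0.85,"offset":[0,0,-40],"rot":[0,0,0]},
  {"jaw":0.85,"offset":[0,0,-60],"rot":[0,0,0]},
  {"jaw":0.85,"offset":[0,0,-60],"rot":[0,0,0]},
  {"jaw":0.85,"offset":[0,0,-40],"rot":[0,0,0]},
  {"jaw":0.85,"offset":[0,0,0],"rot":[0,0,0]},
])

```text
time_s: 17.55
eef_pos: [0.5484, -0.3263, 0.2333]
eef_rot: [0.004, 0.134, 0.991, -0.003]
wrist_force: [-0.2, -0.9, -0.7]
opening: 0.845
grasp_force: 0.0
```

```bash
python3 - <<'E'
from h import *
p,y,Rm,o=pose(); print(np.round(p,1),y,np.round(o["wrist_force"],1),o["time_s"])
for cam in ["scene","wrist"]:
    im,d=ctrl.camera(cam); cv2.imwrite(f"pics/{cam}5.png",im[:,:,::-1]); P,u,v=pts(cam,d)
    m=(abs(P[:,2]-.034)<.004)&(abs(P[:,0]-.545)<.09)&(abs(P[:,1]+.323)<.07)
    if m.sum()>50: print(cam,m.sum(),cv2.minAreaRect((P[m][:,:2]*1000).astype(np.float32)),np.percentile(P[m][:,2],[2,50,98]))
    for t in ["bottle1","tin3_centre"]:
        for r in ctrl.outline_of(cam,t)[:3]:
            Q=pts(cam,d,r["region"])[0]; print(cam,t,round(r["score"],2),np.round(np.median(Q,0),3))
E
```

```text
[ 548.4 -326.3  233.3] 74.62520252835237 [-0.2 -0.9 -0.7] 17.55
scene 1615 ((545.72705078125, -324.0101623535156), (52.24639892578125, 113.41348266601562), 74.6059799194336) [0.03114642 0.03413653 0.03617592]
scene bottle1 0.88 [ 0.39  -0.048  0.073]
scene bottle1 0.78 [ 0.785 -0.01   0.081]
scene bottle1 0.6 [ 0.76  -0.269  0.086]
scene tin3_centre 0.7 [0.595 0.05  0.085]
wrist 5949 ((545.348388671875, -323.3907165527344), (50.63584518432617, 110.48516845703125), 74.66780090332031) [0.03169927 0.03327047 0.0349484 ]
wrist bottle1 0.71 [ 0.761 -0.02   0.013]
wrist bottle1 0.68 [ 0.722 -0.281  0.064]
```

View pics/scene5.png

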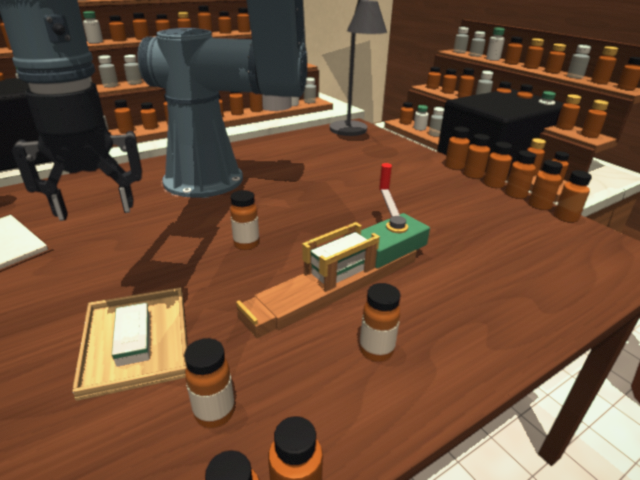

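The tin lies flat in the middle of the tray (130,330) at 74.6°, against 74.3° for the tray. The lever is home, the landing is empty, two tins are still in the magazine and the jars haven't moved.

```bash
python3 -c "
from bench import ctrl
print(ctrl.hand_in())"
```

```text
the job is handed in; nothing more can be done
None
```

The job is handed in: one full lever swing dispensed one tin, which now lies flat, lid up, in the middle of the tray along its long side (within about 0.3°); the lever is home, and the two other tins and the jars are where they were.

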